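# Lay out microscope optics on the layout board

### The arm

A 6-joint arm with a two-finger parallel gripper is mounted at the origin on the work surface. World frame = base frame: x ahead of the robot, y to its left, z up, the work surface at z = 0. Lengths are in mm, angles in rad, forces in N, time in s.
With the tool pointing down it reaches from about 350 to 975 mm from the base axis. Payload 7.1 kg.
Tool frame: the origin (TCP) lies on the centre line of the jaws, within the pads' length; the fingertips stand 17 mm ahead of it and the grasp point (between the pads) lies 2 mm behind it (tip_extent is the distance from the TCP to the fingertips, in mm); z points along the fingers, y is the line along which they close (so a half turn about z gives the same grasp; the last joint's range is limited). The gripper opens to 88 mm and grips with 3 to 60 N. Pads are 20 mm wide; open, the fingers measure 115 mm over their backs; the gripper's body (75 mm by 178 mm) begins 61 mm behind the grasp point.
Start: joints at [-1.274, 0.423, 1.63, -0, 1.089, -0.019], TCP at [194.128, -594.07, 239.675] pointing down, gripper open.
Joint ranges: [-3, 3], [-0.9, 2.11], [0.09, 2.58], [-1.31, 4.45], [0.11, 2.69], [-2.54, 2.54]. Speed limits (rad/s): [2.39, 2.39, 3.01, 3.14, 3.14, 3.14].

### API

Orientations are given as a rotation vector (axis times angle).
In Python, from workcell import get_obs, get_image, camera_model, close_job, look_for, outline_of, pinpoint, tip_extent gives the robot as it stands.
- The arm moves only by the shell command python3 -m jog 'ROWS'. ROWS is text: rows parted by semicolons, each of 7 numbers parted by spaces: the shift along the tool's x, y, z as a fraction of full scale, then the turn, a rotation vector about the tool's x, y, z as a fraction of full scale, then the closure, from -1 (fully open) to 1 (shut). A call has 1 to 8 rows; each row is the pose to reach, as a shift and turn from the pose commanded when the call began, along the tool's axes at that moment; what a row does not reach only later rows make up. Full scale, the value 1, is 0.2 m for a shift and 30 degrees for a turn. A row lasts 1/10 s, in which the tool goes at most 50 mm and 8.59 degrees, less where a joint would pass 70% of its speed; a pose out of reach is approached as far as the arm can. A call with a number of a shift or a turn outside -1 to 1 is refused whole. A call with a gripper value outside its range is refused whole. The fingers move at their own pace and stop on an object; the grip force is fixed at half the most. Time passes only in rows, so rows that repeat a pose let the fingers close. It gives the time, the measured TCP pose, the force, the opening and the grip force at its end, in the units of the state.
- get_obs(): the state, without advancing time (a new reading comes with each control period).
- get_image(name): name is "scene" or "side" or "wrist"; returns the picture (480x640x3 uint8, red, green, blue); there is no depth.
- camera_model(name): a dict with "fx", "fy", "cx", "cy" (pixels), "origin" and "orientation" of the camera in the world; the wrist camera has in their place "tool_from_camera" (4x4, takes a point from camera to tool coordinates, whose origin is the TCP and whose axes are the flange's). Camera axes: x right, y down, z forward; pixel columns grow to the right and rows downward; lengths in mm; the calibration is good to about 2 mm. A picture is of the moment at which its call begins: read the wrist's pose just before it. camera_model takes no time and is no camera call.
- close_job(): hands the job in; it is judged then, once.
Trained networks look in the newest picture that a camera, given by its name, has taken for a name from the list of things; names that differ only in an ending like _2 or _b are one class to them, and where a whole thing is asked for, a point or a joint stands for the part that bears it (a point fixed in the world has none). Each returns a list of dicts, best first, with "confidence" (0 to 1); they miss things now and then, are a little off and sometimes report something else, mostly with a low value. They report only what shows in the picture. A call takes as long as a camera call.
- look_for(target, camera): "xyz" ([x, y, z] in mm, in the coordinates of the camera as it stood for that picture, good to about 4 mm: the middle of the surface that is visible of it).
- outline_of(target, camera): "mask" (480x640 bool, what is visible of it).
- pinpoint(target, camera): "xyz" ([x, y, z] in mm, in the coordinates of the camera as it stood for that picture, good to about 4 mm: a listed point, or the origin of a listed thing).
The state is a dict: "t": time; "qpos": joint angles; "qvel": joint speeds; "joint_torque": joint torques, N m; "ee_pos": TCP position; "orientation": TCP orientation; "ft_force": force on the tool from outside, world axes, zero at the start; "moment": the same for the moment, N m; "width": finger opening in mm; "grasp_force": force on a finger pad.
Only numpy, scipy, OpenCV 4.12 (cv2) and the standard library are available. Lean on these libraries where they do the work, as an engineer would, in place of code of your own. Each camera call takes 0.05 s, during which the arm holds its last target. There are 200 camera calls.

### The job

Lay out the microscope's loose optics on the grey board, around the condenser and the camera that are already fixed on it: stand the long, slim objective on the spot between the condenser and the camera, stand the eyepiece on the spot directly behind the condenser (the next spot away from the robot), stand the short, fat objective on the spot directly in front of the camera (the next spot towards the robot), and lay the filter centred on top of the condenser. Each piece ends upright and centred on its own spot, let go and at rest; leave the oil bottle, the petri dish and the slide box where they are.

Things in the scene. Friction and masses are not known exactly. Their poses are not given: they have to be found in the camera images.
- board: Fixed grey board 250 x 250 x 6 mm on the bench; origin at the centre of its underside. Its x axis points away from the robot within 15 degrees, y to the left. Nine flat white rings 44 mm across (the spots) are printed in a 3 x 3 grid, centres at -85, 0, +85 mm in x and y. Condenser and camera stand on the end spots of the middle row (x = 0, y = +85 and -85), either way round.
- condenser: Fixed round black condenser with a thin silver band, 45 mm high, up to 61 mm in diameter, flat top 54 mm across with a small lens window flush in it. Origin at the centre of its underside, on the board's top face; axes parallel to the board's. Its flat top is 51 mm above the bench.
- camera: Fixed square silver digital camera, 54 x 54 mm and 42 mm high, with a black band round its foot and a dark round lens mount 32 mm across standing 8 mm up on its top (50 mm in all). Origin at the centre of its underside, on the board's top face; axes parallel to the board's.
- long_objective: Loose steel microscope objective, the long, slim one: upright cylinder 28 mm in diameter up to 40 mm height, then tapering to 14 mm at its top, 60 mm high in all, dark band (29 mm across) from 4 to 14 mm height. Stands on its flat end; origin at the centre of the underside, z up. Nominally 0.12 kg.
- short_objective: Loose steel microscope objective, the short, fat one: upright cylinder 40 mm in diameter up to 26 mm height, then tapering to 32 mm at its top, 34 mm high in all, dark band (41 mm across) from 4 to 12 mm height, black lens 20 mm across in its top. Stands on its flat end; origin at the centre of the underside, z up. Nominally 0.14 kg.
- eyepiece: Loose eyepiece standing upright: a silver barrel 30 mm in diameter and 22 mm high below, a black head 38 mm in diameter above it from 22 to 50 mm height (rib 39 mm across at 26 to 29 mm). Origin at the centre of the underside, z up. Nominally 0.10 kg.
- filter: Loose flat round filter lying on the bench: a disc 45 mm in diameter and 8 mm thick, dark metal rim with a white frosted pane. Origin at the centre of the underside, z up. Nominally 0.035 kg.
- oil_bottle: Bystander: small amber bottle with black cap, 32 mm in diameter, 70 mm high, origin at the centre of its underside. Not to be disturbed.
- petri_dish: Bystander: closed petri dish, a flat disc with a white lid, 93 mm in diameter, 15.5 mm high, origin at the centre of its underside. Not to be disturbed.
- slide_box: Bystander: brown cardboard slide box 85 x 60 x 33 mm, origin at the centre of its underside. Not to be disturbed.

How it is judged:
By the outcome, as a careful person would: the job done as asked, in the order asked, and still so for the second after the job is handed in, with the robot touching nothing.
It also fails if it takes over 109 s, if anything falls off the work surface, if the arm or the gripper's body presses on something with over 40 N, if the wrist force passes 120 N, or if a joint passes its speed limit or range.

## Working session

There is one attempt and no reset: what is moved stays moved. The work goes in short steps, Python scripts to look and compute and a shell command to move; the robot and the scene stay as the last step left them, time stands still between calls to the robot, and variables do not carry over. Pictures are saved under pics/ and viewed, at most 14 in all, crops included, and the job is handed in when it is done.

```bash
mkdir -p pics; ls
cat > h.py <<'E'
import numpy as np, cv2
from scipy.spatial.transform import Rotation as R
from workcell import *
def cam(name):
    m=camera_model(name)
    if 'tool_from_camera' in m:
        o=get_obs(); T=np.eye(4); T[:3,:3]=R.from_rotvec(o['orientation']).as_matrix(); T[:3,3]=o['ee_pos']
        return m, T@np.array(m['tool_from_camera'])
    T=np.eye(4); q=np.array(m['orientation'])
    T[:3,:3]=R.from_rotvec(q).as_matrix() if q.size==3 else q.reshape(3,3); T[:3,3]=m['origin']
    return m,T
def snap(name,fn):
    m,T=cam(name); im=get_image(name); cv2.imwrite('pics/'+fn,im[:,:,::-1]); return im,m,T
def w(T,p): return T[:3,:3]@np.array(p)+T[:3,3]
def px2w(m,T,u,v,z):
    d=T[:3,:3]@np.array([(u-m['cx'])/m['fx'],(v-m['cy'])/m['fy'],1]); return T[:3,3]+d*(z-T[2,3])/d[2]
def w2px(m,T,p):
    c=T[:3,:3].T@(np.array(p)-T[:3,3]); return c[0]/c[2]*m['fx']+m['cx'],c[1]/c[2]*m['fy']+m['cy']
E
python3 - <<'E'
from h import *
print(get_obs()['t'],tip_extent)
for c in ('scene','side'):
    im,m,T=snap(c,c+'0.png'); print(c,m)
    for n in 'board condenser camera long_objective short_objective eyepiece filter oil_bottle petri_dish slide_box'.split():
        for d in pinpoint(n,c)[:2]: print(n,round(d['confidence'],2),w(T,d['xyz']).round(1))
E
```

```text
pics
0.0 17.0
scene {'fx': 592.5817183306572, 'fy': 592.5817183306572, 'cx': 314.33231897487116, 'cy': 247.3814650473808, 'origin': array([1291.94209181,  472.63007992, 1093.01139082]), 'orientation': array([-1.22674618, -2.38006119,  0.86965522])}
board 0.63 [570.4 -39.3  -3.7]
board 0.5 [749.5 275.4   1.1]
condenser 0.91 [ 566.3 -122.     5.5]
camera 0.85 [584.7  46.6   5.8]
camera 0.35 [ 378.8 -455.1   -1.4]
long_objective 0.5 [ 453.8 -313.     2.6]
short_objective 0.78 [445.6 300.5  -2.1]
eyepiece 0.63 [578.3 366.5   1.4]
filter 0.78 [ 5.816e+02 -3.902e+02 -3.000e-01]
filter 0.32 [ 734.7 -279.2    4.5]
oil_bottle 0.59 [746.2 272.9   1.1]
petri_dish 0.89 [ 742.2 -281.9    1.4]
petri_dish 0.52 [7.470e+02 2.722e+02 6.000e-01]
slide_box 0.57 [ 378.6 -454.    -1.1]
slide_box 0.37 [ 564.9 -121.1    4.7]
side {'fx': 456.0109597234537, 'fy': 456.0109597234537, 'cx': 322.9309022813422, 'cy': 237.19365687366792, 'origin': array([  54.31143181, -480.41519266,  756.47095081]), 'orientation': array([-2.17018628,  1.00999021, -0.39676998])}
```

View pics/scene0.png

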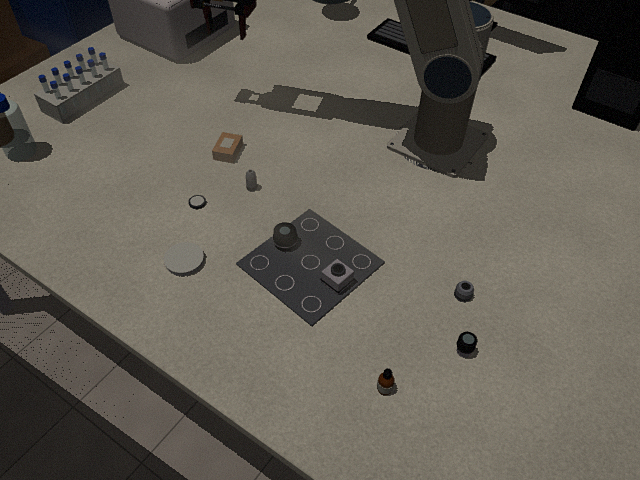

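View pics/side0.png

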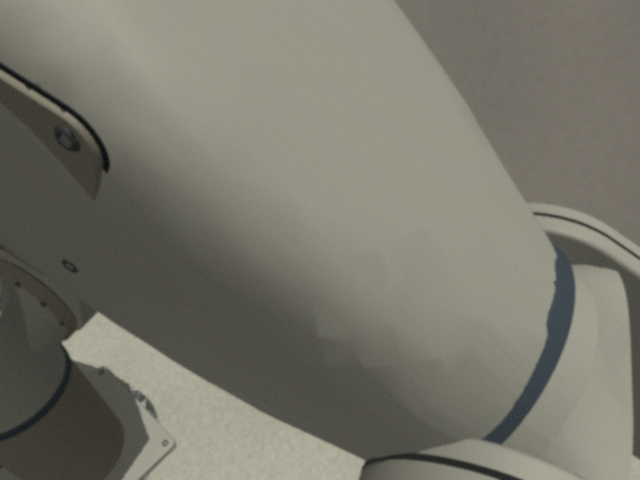

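Run:
```python
from h import *
np.set_printoptions(precision=4,suppress=True)
o=get_obs(); print(o['ee_pos'],R.from_rotvec(o['orientation']).as_matrix(),o['width'],o['t'])
m=camera_model('wrist'); print(m)
m,T=cam('scene')
# ring ellipse fit in old picture
for u,v in [(311,262),(259,262),(362,262),(312,304),(285,283),(310,224),(335,242)]: print((u,v),px2w(m,T,u,v,6)[:2])
```

```text
[ 194.1152 -594.0656  239.6613] [[ 0.9505  0.3106 -0.    ]
 [ 0.3106 -0.9505  0.    ]
 [-0.     -0.     -1.    ]] 87.95035047607215 1.1
{'fx': 378.51203718204624, 'fy': 378.51203718204624, 'cx': 319.59557935528994, 'cy': 237.3751835491394, 'tool_from_camera': array([[  -0.0005,   -0.9669,   -0.2553,   69.7632],
       [   1.    ,   -0.0005,    0.0001,    0.0486],
       [  -0.0002,   -0.2553,    0.9669, -145.4066],
       [   0.    ,    0.    ,    0.    ,    1.    ]])}
(311, 262) [572.4796 -34.1564]
(259, 262) [ 643.9833 -133.7043]
(362, 262) [502.2116  63.671 ]
(312, 304) [669.1758  37.5169]
(285, 283) [657.6019 -46.6106]
(310, 224) [ 474.7316 -106.9048]
(335, 242) [487.5958 -23.0822]
```

```bash
cat >> h.py <<'E'
def plan(*targets):
    o=get_obs(); p=np.array(o['ee_pos']); Rm=R.from_rotvec(o['orientation']).as_matrix()
    for t in targets:
        d=Rm.T@(np.array(t[:3])-p)/200
        s=''
        if len(t)>3:
            a=np.radians(t[3]); R2=np.array([[np.cos(a),np.sin(a),0],[np.sin(a),-np.cos(a),0],[0,0,-1.]])
        else: R2=Rm
        print('to',np.round(t,1),'shift',d.round(4),'turn',(R.from_matrix(Rm.T@R2).as_rotvec()/np.radians(30)).round(4))
        p=np.array(t[:3]); Rm=R2
E
python3 - <<'E'
from h import *
plan((324,-440,240,48),(454,-313,220,78),(454,-313,220,81.6))
E
```

```text
to [ 324 -440  240   48] shift [ 0.8566 -0.5305 -0.0017] turn [-1.000e-04  0.000e+00 -9.969e-01]
to [ 454 -313  220   78] shift [0.9068 0.0581 0.1   ] turn [ 0.  0. -1.]
to [ 454.  -313.   220.    81.6] shift [0. 0. 0.] turn [ 0.    0.   -0.12]
```

```bash
python3 -m jog '0.857 -0.53 0 0 0 -0.997 -1;0.857 -0.53 0 0 0 -0.997 -1;0.857 -0.53 0 0 0 -0.997 -1;0.857 -0.53 0 0 0 -0.997 -1;0.857 -0.53 0 0 0 -0.997 -1;0.857 -0.53 0 0 0 -0.997 -1' && python3 -m jog '0.907 0.058 0.1 0 0 -1 -1;0.907 0.058 0.1 0 0 -1 -1;0.907 0.058 0.1 0 0 -1 -1;0.907 0.058 0.1 0 0 -1 -1;0.907 0.058 0.1 0 0 -1 -1;0.907 0.058 0.1 0 0 -1 -1' && python3 -m jog '0 0 0 0 0 -0.12 -1;0 0 0 0 0 -0.12 -1;0 0 0 0 0 -0.12 -1'
cat >> h.py <<'E'
def seg(target,c='wrist'):
    return outline_of(target,c)
E
python3 - <<'E'
from h import *
im,m,T=snap('wrist','w1.png')
o=get_obs(); print(o['t'],o['ee_pos'])
for d in pinpoint('long_objective','wrist')[:2]: print(d['confidence'],w(T,d['xyz']))
for n in ('long_objective','filter'):
  for d in outline_of(n,'wrist')[:2]:
    ys,xs=np.where(d['mask']); print(n,d['confidence'],len(xs),xs.min(),xs.max(),ys.min(),ys.max())
E
```

```text
t: 1.7
ee_pos: [324.9, -439.5, 239.9]
orientation: [2.868, 1.281, -0.0]
ft_force: [-0.5, -0.7, 0.7]
width: 87.9
grasp_force: 0.0
t: 2.3
ee_pos: [453.9, -314.0, 219.5]
orientation: [2.443, 1.976, -0.001]
ft_force: [0.0, -0.6, -0.7]
width: 87.9
grasp_force: 0.0
t: 2.6
ee_pos: [453.3, -314.5, 219.8]
orientation: [2.382, 2.048, -0.0]
ft_force: [-0.8, -0.4, 0.3]
width: 87.7
grasp_force: 0.0
2.65 [ 453.41313598 -314.18692677  219.8195372 ]
long_objective 0.72 964 308 337 194 232
filter 0.83 1532 434 480 244 287
```

View pics/w1.png

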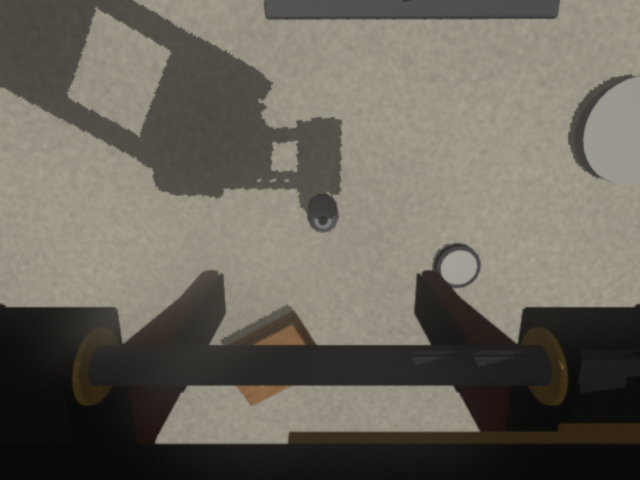

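```bash
cat >> h.py <<'E'
from scipy.optimize import least_squares
PROF={'long_objective':[(14,0),(14.5,4),(14.5,14),(14,40),(7,60)],'short_objective':[(20,0),(20.5,4),(20.5,12),(20,26),(16,34)],
'eyepiece':[(15,0),(15,22),(19,22),(19.5,26),(19.5,29),(19,50)],'filter':[(22.5,0),(22.5,8)],'condenser':[(30.5,0),(27,45)],'petri_dish':[(46.5,0),(46.5,15.5)]}
def hull(m,T,name,x,y,z):
    a=np.linspace(0,2*np.pi,48); P=np.array([[x+r*np.cos(t),y+r*np.sin(t),z+h] for r,h in PROF[name] for t in a])
    c=(P-T[:3,3])@T[:3,:3]; return np.c_[c[:,0]/c[:,2]*m['fx']+m['cx'],c[:,1]/c[:,2]*m['fy']+m['cy']]
def fit(name,mask,m,T,x0,z=0):
    n,l,st,_=cv2.connectedComponentsWithStats(mask.astype(np.uint8)); k=1+np.argmax(st[1:,4]); ys,xs=np.where(l==k)
    f=lambda p:(lambda q:np.r_[q.min(0)-[xs.min()-.5,ys.min()-.5],q.max(0)-[xs.max()+.5,ys.max()+.5]])(hull(m,T,name,p[0],p[1],z))
    s=least_squares(f,x0,x_scale=10,diff_step=1e-4); return s.x,f(s.x)
def find(name,x0,z=0,c='wrist'):
    im,m,T=snap(c,'tmp.png'); out=None
    for d in outline_of(name,c)[:2]:
        x,r=fit(name,d['mask'],m,T,x0,z); print(name,round(d['confidence'],2),'xy',x.round(1),'res px',r.round(1))
    return im,m,T
E
python3 - <<'E'
from h import *
find('long_objective',(454,-313)); find('filter',(582,-390))
E
```

```text
long_objective 0.62 xy [ 456.3 -312.2] res px [ 0.5  0.5 -0.5 -0.5]
filter 0.87 xy [ 580.8 -390. ] res px [ 0.2 -0.4 -0.2  0.5]
```

Run:
```python
from h import *
plan((456.3,-312.2,25,81.6))
```

```text
to [ 456.3 -312.2   25.    81.6] shift [0.0059 0.0104 0.9734] turn [-0.0001  0.     -0.0005]
```

```bash
python3 -m jog '0.006 0.0104 0.3 0 0 0 -1;0.006 0.0104 0.6 0 0 0 -0.6;0.006 0.0104 0.85 0 0 0 -0.4;0.006 0.0104 0.973 0 0 0 -0.3;0.006 0.0104 0.973 0 0 0 -0.3;0.006 0.0104 0.973 0 0 0 1;0.006 0.0104 0.973 0 0 0 1;0.006 0.0104 0.973 0 0 0 1' && python3 -m jog '0 0 0 0 0 0 1;0 0 0 0 0 0 1;0 0 0 0 0 0 1'
python3 - <<'E'
from h import *
plan((456.3,-312.2,165,81.6),(540,-180,165,81.6),(560,-50,165,81.6))
E
```

```text
t: 3.8
ee_pos: [457.1, -312.6, 26.9]
orientation: [2.376, 2.051, 0.001]
ft_force: [0.3, -0.2, 0.4]
width: 36.4
grasp_force: 0.0
t: 4.1
ee_pos: [456.9, -312.6, 26.6]
orientation: [2.377, 2.052, 0.001]
ft_force: [-0.5, 0.8, 8.4]
width: 27.3
grasp_force: 30.0
to [ 456.3 -312.2  165.    81.6] shift [ 0.0007 -0.0022 -0.6919] turn [0.0032 0.0017 0.0002]
to [ 540.  -180.   165.    81.6] shift [0.715  0.3174 0.    ] turn [0. 0. 0.]
to [560.  -50.  165.   81.6] shift [0.6576 0.004  0.    ] turn [0. 0. 0.]
```

```bash
python3 -m jog '0 0 -0.2 0 0 0 1;0 0 -0.45 0 0 0 1;0 0 -0.7 0 0 0 1;0 0 -0.7 0 0 0 1' && python3 -m jog '0.715 0.317 0 0 0 0 1;0.715 0.317 0 0 0 0 1;0.715 0.317 0 0 0 0 1;0.715 0.317 0 0 0 0 1;0.715 0.317 0 0 0 0 1' && python3 -m jog '0.658 0.004 0 0 0 0 1;0.658 0.004 0 0 0 0 1;0.658 0.004 0 0 0 0 1;0.658 0.004 0 0 0 0 1;0.658 0.004 0 0 0 0 1;0.658 0.004 0 0 0 0 1'
python3 - <<'E'
from h import *
im,m,T=snap('wrist','w2.png'); np.save('T2.npy',T)
o=get_obs(); print(o['ee_pos'],o['width'])
E
```

```text
t: 4.5
ee_pos: [459.7, -314.5, 172.1]
orientation: [2.369, 2.045, 0.005]
ft_force: [0.1, 0.8, -0.5]
width: 27.5
grasp_force: 30.0
t: 5.0
ee_pos: [540.0, -178.6, 164.6]
orientation: [-2.374, -2.056, 0.001]
ft_force: [-0.2, 0.1, -1.5]
width: 27.8
grasp_force: 30.0
t: 5.6
ee_pos: [559.4, -51.6, 164.9]
orientation: [-2.38, -2.051, 0.001]
ft_force: [-0.2, -0.2, -1.5]
width: 27.6
grasp_force: 30.0
[559.52983857 -51.61581957 164.92645419] 27.954216961143622
```

View pics/w2.png

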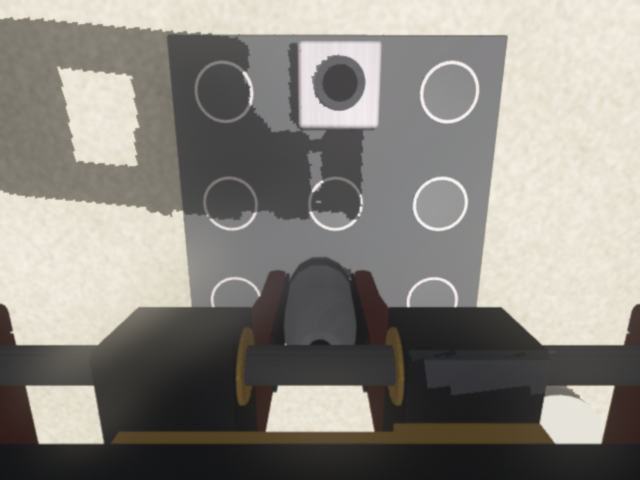

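```bash
cat >> h.py <<'E'
from scipy.optimize import minimize
from scipy.ndimage import map_coordinates
def board(im,m,T,spots,x0=(572.5,-34,-8.4),z=6):
    g=cv2.morphologyEx(cv2.cvtColor(im,cv2.COLOR_RGB2GRAY),cv2.MORPH_TOPHAT,np.ones((7,7),np.uint8)).astype(float)
    g=np.minimum(cv2.GaussianBlur(g,(0,0),1.2),40)
    a=np.linspace(0,2*np.pi,90)
    L=np.concatenate([np.c_[sx+21.3*np.cos(a),sy+21.3*np.sin(a)] for sx,sy in spots])
    def s(p):
        c,sn=np.cos(np.radians(p[2])),np.sin(np.radians(p[2]))
        W=np.c_[p[0]+c*L[:,0]-sn*L[:,1],p[1]+sn*L[:,0]+c*L[:,1],np.full(len(L),z)]
        q=(W-T[:3,3])@T[:3,:3]; u=q[:,0]/q[:,2]*m['fx']+m['cx']; v=q[:,1]/q[:,2]*m['fy']+m['cy']
        return -map_coordinates(g,[v,u],order=1).mean()
    best=min((minimize(s,np.array(x0)+[dx,dy,0],method='Nelder-Mead',options=dict(initial_simplex=np.array(x0)+[dx,dy,0]+np.array([[0,0,0],[3,0,0],[0,3,0],[0,0,1.5]]))) for dx in(-4,0,4) for dy in(-4,0,4)),key=lambda r:r.fun)
    return best.x,best.fun
def spot(b,sx,sy):
    c,s=np.cos(np.radians(b[2])),np.sin(np.radians(b[2])); return np.array([b[0]+c*sx-s*sy,b[1]+s*sx+c*sy])
E
python3 - <<'E'
from h import *
im=cv2.imread('pics/w2.png')[:,:,::-1].copy(); m=camera_model('wrist'); T=np.load('T2.npy')
b,f=board(im,m,T,[(0,0),(85,0),(-85,0),(85,85),(-85,85)]); print(b,f)
for s in [(0,0),(85,0),(-85,85)]: print(s,board(im,m,T,[s],b)[0], spot(b,*s), w2px(m,T,[*spot(b,*s),6]))
for s in [(0,0),(85,-85),(-85,85),(0,-85)]:print(s,spot(b,*s))
E
```

```text
[574.35038288 -36.3674205   -8.6778543 ] -38.1450446232433
(0, 0) [574.48452597 -36.63588479 -11.78203483] [574.35038288 -36.3674205 ] (np.float64(334.8531646633695), np.float64(203.87895311449313))
(85, 0) [574.63332318 -36.23988909  -8.6158566 ] [658.37732648 -49.19211348] (np.float64(439.5199443691361), np.float64(204.20020125254933))
(-85, 85) [577.16913943 -33.98936884  -7.02250581] [503.14813226  60.48421607] (np.float64(223.77813921060454), np.float64(92.17285038588261))
(0, 0) [574.35038288 -36.3674205 ]
(85, -85) [ 645.55263351 -133.21905707]
(-85, 85) [503.14813226  60.48421607]
(0, -85) [ 561.52568991 -120.3943641 ]
```

Run:
```python
from h import *
plan((574.35,-36.4,33.5,81.4))
```

```text
to [574.4 -36.4  33.5  81.4] shift [0.0864 0.0623 0.6571] turn [-0.0007  0.0006  0.003 ]
```

```bash
python3 -m jog '0.0864 0.0623 0 0 0 0.003 1;0.0864 0.0623 0.2 0 0 0.003 1;0.0864 0.0623 0.4 0 0 0.003 1;0.0864 0.0623 0.55 0 0 0.003 1;0.0864 0.0623 0.6 0 0 0.003 1;0.0864 0.0623 0.6 0 0 0.003 1;0.0864 0.0623 0.6 0 0 0.003 1'
python3 - <<'E'
from h import *
plan((574.35,-36.4,33.0,81.4))
E
```

```text
t: 6.35
ee_pos: [575.6, -35.3, 46.1]
orientation: [2.38, 2.049, 0.002]
ft_force: [-0.7, -0.3, -1.5]
width: 28.0
grasp_force: 30.0
to [574.4 -36.4  33.   81.4] shift [-0.0063 -0.0055  0.0656] turn [ 0.0027 -0.0001  0.002 ]
```

```bash
python3 -m jog '-0.006 -0.0055 0.03 0 0 0 1;-0.006 -0.0055 0.05 0 0 0 1;-0.006 -0.0055 0.06 0 0 0 1;-0.006 -0.0055 0.06 0 0 0 1;-0.006 -0.0055 0.06 0 0 0 1'
python3 - <<'E'
from h import *
for i in range(3):
    get_image('wrist'); o=get_obs();print(o['ee_pos'],o['ft_force'])
E
```

```text
t: 6.85
ee_pos: [573.6, -35.5, 33.2]
orientation: [2.379, 2.051, 0.0]
ft_force: [0.0, -0.8, -0.3]
width: 27.9
grasp_force: 30.0
[573.72894996 -35.56773503  33.26321395] [ 0.10794582  0.10875378 -0.22526004]
[573.66800729 -35.53884884  33.23047387] [ 0.50531612  0.04825481 -0.8567768 ]
[573.66766001 -35.57614303  33.21847841] [ 0.70171943 -0.51597604 -0.6219737 ]
```

```bash
python3 -m jog '-0.0037 0.0041 0 0 0 0 1;-0.0037 0.0041 0.004 0 0 0 1;-0.0037 0.0041 0.004 0 0 0 1;-0.0037 0.0041 0.004 0 0 0 1' && python3 -m jog '0 0 0 0 0 0 0.1;0 0 0 0 0 0 -0.1;0 0 0 0 0 0 -0.1;0 0 0 0 0 0 -0.1' && python3 -m jog '0 0 -0.2 0 0 0 -0.1;0 0 -0.4 0 0 0 -0.1;0 0 -0.65 0 0 0 -0.1;-0.25 0 -0.85 0 0 0 -0.1;-0.25 0 -0.85 0 0 0 -0.1;-0.25 0 -0.85 0 0 0 -1;-0.25 0 -0.85 0 0 0 -1'
python3 - <<'E'
from h import *
im,m,T=find('long_objective',(574,-36),6)
cv2.imwrite('pics/w3.png',im[:,:,::-1])
b,f=board(im,m,T,[(85,0),(-85,0),(85,85),(-85,85),(85,-85),(-85,-85)],(574.3,-36.4,-8.7)); print(b,f)
b,f=board(im,m,T,[(0,0),(85,0),(-85,0)],(574.3,-36.4,-8.7)); print(b,f)
E
```

```text
t: 7.4
ee_pos: [574.6, -36.5, 32.7]
orientation: [2.379, 2.051, 0.001]
ft_force: [-0.8, 0.3, 5.1]
width: 27.7
grasp_force: 30.0
t: 7.8
ee_pos: [574.1, -36.4, 32.1]
orientation: [-2.38, -2.051, 0.0]
ft_force: [0.7, -0.6, 0.3]
width: 48.3
grasp_force: 0.0
t: 8.5
ee_pos: [566.0, -85.6, 200.8]
orientation: [-2.379, -2.048, 0.002]
ft_force: [-0.4, -0.4, -0.2]
width: 61.1
grasp_force: 0.0
long_objective 0.55 xy [574.5 -35. ] res px [ 0.5  0.6 -0.5 -0.6]
[574.34901704 -36.05768771  -8.58253411] -35.74607244043188
[574.34109721 -36.20268045  -8.61358444] -32.61397421509398
```

View pics/w3.png

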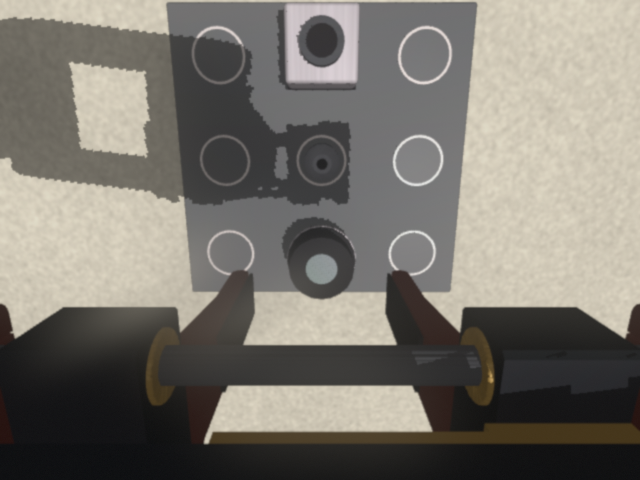

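```bash
python3 -m jog '1 0 0 0 0 0 -1;1 0 0 0 0 0 -1;1 0 0 0 0 0 -1;1 0 0 0 0 0 -1;1 0 0 0 0 0 -1' && python3 -m jog '1 -0.2 0 0 0 0 -1;1 -0.2 0 0 0 0 -1;1 -0.2 0 0 0 0 -1;1 -0.2 0 0 0 0 -1;1 -0.2 0 0 0 0 -1' && python3 -m jog '0.2 -0.1 0 0 0 0 -1;0.2 -0.1 0 0 0 0 -1;0.2 -0.1 0 0 0 0 -1;0.2 -0.1 0 0 0 0 -1'
python3 - <<'E'
from h import *
im,m,T=find('eyepiece',(578,366)); find('short_objective',(446,300))
cv2.imwrite('pics/w4.png',im[:,:,::-1])
E
```

```text
t: 9.1
ee_pos: [596.1, 118.0, 200.5]
orientation: [-2.372, -2.057, 0.001]
ft_force: [0.1, -1.1, -0.0]
width: 87.8
grasp_force: 0.0
t: 9.6
ee_pos: [584.9, 320.6, 200.5]
orientation: [-2.373, -2.056, 0.001]
ft_force: [0.4, -0.4, 0.0]
width: 87.9
grasp_force: 0.0
t: 10.0
ee_pos: [572.4, 356.7, 201.4]
orientation: [2.38, 2.05, -0.003]
ft_force: [-0.0, -1.0, -0.2]
width: 88.0
grasp_force: 0.0
short_objective 0.74 xy [439.7 309.8] res px [-11.4 -10.3  12.3  10.6]
```

View pics/w4.png

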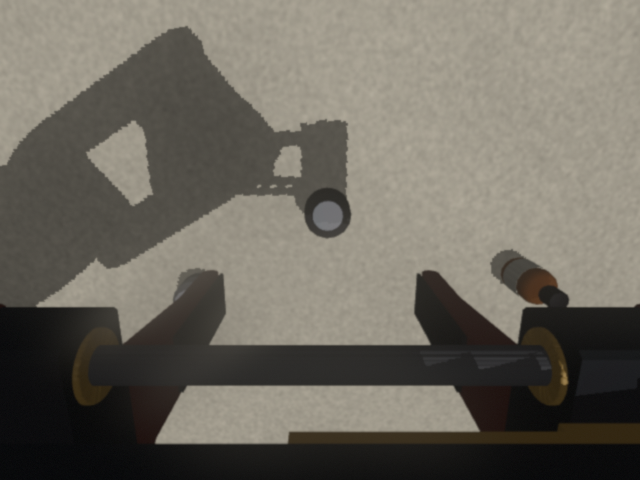

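Run:
```python
from h import *
im,m,T=find('eyepiece',(578,366))
mk=np.zeros((480,640),bool); mk[188:238,305:351]=1
print(fit('eyepiece',mk,m,T,(578,366)))
print(px2w(m,T,328,216,50)[:2], [ (w(T,d['xyz']).round(1),d['confidence']) for d in pinpoint('eyepiece','wrist')+look_for('eyepiece','wrist')])
plan((578,366,38,81.4))
```

```text
eyepiece 0.64 xy [579.8 364.9] res px [-0.7 -0.   0.7  0. ]
(array([580.68748077, 365.24445281]), array([-0.72280166, -0.52487173,  0.7228608 ,  0.53878104]))
[580.98914961 364.46335837] [(array([578.6, 362.9,   4.7]), 0.82), (array([581.2, 364.8,  56.1]), 0.93)]
to [578.  366.   38.   81.4] shift [0.0451 0.02   0.8219] turn [ 0.0002 -0.0001  0.0027]
```

Run:
```python
from h import *
plan((580.4,365,48,81.4))
```

```text
to [580.4 365.   48.   81.4] shift [0.0419 0.0326 0.7719] turn [ 0.0002 -0.0001  0.0027]
```

```bash
python3 -m jog '0.042 0.0326 0.1 0 0 0 -1;0.042 0.0326 0.3 0 0 0 -1;0.042 0.0326 0.5 0 0 0 -0.7;0.042 0.0326 0.7 0 0 0 -0.5;0.042 0.0326 0.772 0 0 0 -0.4;0.042 0.0326 0.772 0 0 0 -0.4;0.042 0.0326 0.772 0 0 0 -0.4'
python3 - <<'E'
from h import *
plan((580.4,365,48,81.4))
E
```

```text
t: 11.1
ee_pos: [581.1, 366.0, 49.3]
orientation: [2.38, 2.051, 0.003]
ft_force: [1.2, 0.1, 0.8]
width: 61.8
grasp_force: 0.0
to [580.4 365.   48.   81.4] shift [-0.0055 -0.0027  0.0063] turn [ 0.0027 -0.0022  0.0037]
```

Correct, grip, then lift.

```bash
python3 -m jog '-0.0055 -0.0027 0.004 0 0 0 -0.4;-0.0055 -0.0027 0.004 0 0 0 0;-0.0055 -0.0027 0.004 0 0 0 1;-0.0055 -0.0027 0.004 0 0 0 1;-0.0055 -0.0027 0.004 0 0 0 1;-0.0055 -0.0027 0.004 0 0 0 1'
python3 - <<'E'
from h import *
o=get_obs();print(o['ee_pos'])
plan((580.4,365,190,81.4),(596,175,200,81.4),(620,-15,200,81.4),(639,-135,200,81.4))
E
```

```text
t: 11.7
ee_pos: [579.7, 364.6, 47.7]
orientation: [2.38, 2.051, 0.001]
ft_force: [-0.7, -0.9, 5.8]
width: 37.5
grasp_force: 30.0
[579.72053901 364.63420466  47.72100804]
to [580.4 365.  190.   81.4] shift [ 0.0026  0.0035 -0.7114] turn [ 0.001  -0.0009  0.0038]
to [596.  175.  200.   81.4] shift [-0.9277  0.2192 -0.05  ] turn [0. 0. 0.]
to [620.  -15.  200.   81.4] shift [-0.9214  0.2607  0.    ] turn [0. 0. 0.]
to [ 639.  -135.   200.    81.4] shift [-0.579   0.1837  0.    ] turn [0. 0. 0.]
```

```bash
python3 -m jog '0 0 -0.2 0 0 0 1;0 0 -0.45 0 0 0 1;0 0 -0.711 0 0 0 1;0 0 -0.711 0 0 0 1' && python3 -m jog '-0.928 0.22 -0.05 0 0 0 1;-0.928 0.22 -0.05 0 0 0 1;-0.928 0.22 -0.05 0 0 0 1;-0.928 0.22 -0.05 0 0 0 1;-0.928 0.22 -0.05 0 0 0 1' && python3 -m jog '-0.921 0.26 0 0 0 0 1;-0.921 0.26 0 0 0 0 1;-0.921 0.26 0 0 0 0 1;-0.921 0.26 0 0 0 0 1;-0.921 0.26 0 0 0 0 1' && python3 -m jog '-0.579 0.184 0 0 0 0 1;-0.579 0.184 0 0 0 0 1;-0.579 0.184 0 0 0 0 1;-0.579 0.184 0 0 0 0 1;-0.579 0.184 0 0 0 0 1'
python3 - <<'E'
from h import *
im,m,T=snap('wrist','w5.png')
for z in [[(0,85),(85,0),(-85,0),(0,0)][1:3]+[(85,-85),(-85,-85)],[(85,0),(85,-85)]]:
    b,f=board(im,m,T,z,(574.3,-36.3,-8.6)); print(b,f,spot(b,85,-85))
plan((645.6,-133.1,70,81.4))
E
```

```text
t: 12.1
ee_pos: [582.9, 366.6, 196.8]
orientation: [2.378, 2.05, 0.018]
ft_force: [1.3, 0.7, -0.3]
width: 37.2
grasp_force: 30.0
t: 12.6
ee_pos: [595.2, 169.8, 198.3]
orientation: [-2.384, -2.046, 0.004]
ft_force: [-0.2, 0.8, -1.3]
width: 37.5
grasp_force: 30.0
t: 13.1
ee_pos: [620.0, -19.2, 198.2]
orientation: [2.384, 2.046, -0.002]
ft_force: [-0.4, 0.4, -1.5]
width: 37.6
grasp_force: 30.0
t: 13.6
ee_pos: [638.8, -134.2, 198.2]
orientation: [-2.379, -2.049, 0.001]
ft_force: [-0.7, -0.6, -0.3]
width: 37.6
grasp_force: 30.0
[573.98195536 -36.28183216  -8.42918026] -36.733813495676586 [ 645.60388765 -132.82352686]
[574.43861263 -36.33494995  -8.43858306] -35.68330875552744 [ 646.04470051 -132.88839722]
to [ 645.6 -133.1   70.    81.4] shift [0.0076 0.0343 0.6422] turn [-0.003  -0.0013  0.0052]
```

View pics/w5.png

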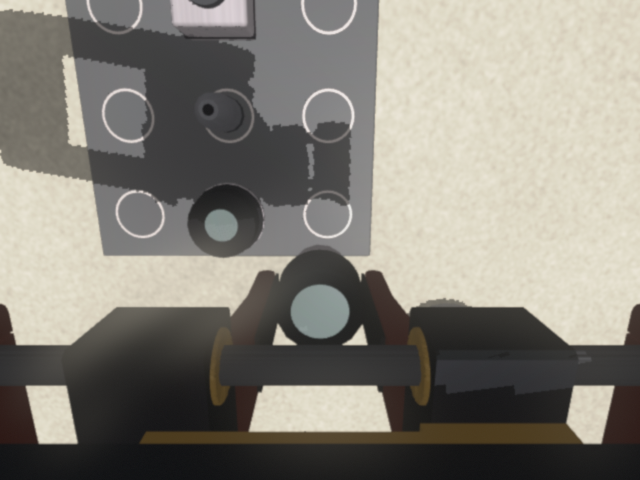

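```bash
python3 -m jog '0.008 0.034 0.1 0 0 0 1;0.008 0.034 0.3 0 0 0 1;0.008 0.034 0.5 0 0 0 1;0.008 0.034 0.63 0 0 0 1;0.008 0.034 0.66 0 0 0 1;0.008 0.034 0.66 0 0 0 1;0.008 0.034 0.66 0 0 0 1'
python3 - <<'E'
from h import *
plan((645.7,-133,54.2,81.4))
E
```

```text
t: 14.35
ee_pos: [647.2, -134.2, 68.8]
orientation: [2.377, 2.051, 0.002]
ft_force: [0.2, -0.4, -0.6]
width: 37.4
grasp_force: 30.0
to [ 645.7 -133.    54.2   81.4] shift [ 0.0048 -0.0086  0.0729] turn [0.0041 0.0001 0.0056]
```

```bash
python3 -m jog '0.0048 -0.0086 0.02 0 0 0 1;0.0048 -0.0086 0.05 0 0 0 1;0.0048 -0.0086 0.068 0 0 0 1;0.0048 -0.0086 0.068 0 0 0 1;0.0048 -0.0086 0.068 0 0 0 1'
python3 - <<'E'
from h import *
plan((645.7,-133,53.5,81.4))
E
```

```text
t: 14.85
ee_pos: [644.5, -133.7, 53.6]
orientation: [2.38, 2.051, 0.0]
ft_force: [-0.1, 0.1, -1.9]
width: 37.4
grasp_force: 30.0
to [ 645.7 -133.    53.5   81.4] shift [0.0045 0.0053 0.0007] turn [ 0.0001 -0.      0.0035]
```

```bash
python3 -m jog '0.0045 0.0053 -0.004 0 0 0 1;0.0045 0.0053 -0.004 0 0 0 1;0.0045 0.0053 0.002 0 0 0 1;0.0045 0.0053 0.003 0 0 0 1;0.0045 0.0053 0.003 0 0 0 1' && python3 -c "
from h import *
plan((645.7,-133,53.3,81.4))"
```

```text
t: 15.35
ee_pos: [646.0, -133.0, 53.6]
orientation: [2.379, 2.051, 0.001]
ft_force: [-1.0, 0.4, 5.2]
width: 37.3
grasp_force: 30.0
to [ 645.7 -133.    53.3   81.4] shift [-0.0003 -0.0015  0.0014] turn [0.0012 0.     0.0037]
```

```bash
python3 -m jog '0 0 0 0 0 0 0;0 0 0 0 0 0 -0.2;0 0 0 0 0 0 -0.2;0 0 0 0 0 0 -0.2' && python3 -m jog '0 0 -0.2 0 0 0 -0.2;0 0 -0.4 0 0 0 -0.2;-0.1 -0.1 -0.65 0 0 0 -0.2;-0.1 -0.2 -0.75 0 0 0 -0.5;-0.1 -0.2 -0.75 0 0 0 -1;-0.1 -0.2 -0.75 0 0 0 -1'
python3 - <<'E'
from h import *
im,m,T=find('eyepiece',(646,-133),6)
cv2.imwrite('pics/w6.png',im[:,:,::-1])
b,f=board(im,m,T,[(85,0),(85,-85),(-85,0),(-85,-85)],(574.3,-36.4,-8.6)); print(b,f,spot(b,85,-85))
p=get_obs()['ee_pos']; print(p)
plan((600,40,203,81.4),(540,180,203,81.4),(446,300,203,81.4))
E
```

```text
t: 15.75
ee_pos: [645.6, -132.9, 52.9]
orientation: [-2.38, -2.051, 0.0]
ft_force: [-0.4, 0.5, 0.8]
width: 53.0
grasp_force: 0.0
t: 16.35
ee_pos: [603.4, -146.9, 203.4]
orientation: [2.379, 2.05, 0.001]
ft_force: [0.1, 0.3, 0.4]
width: 72.9
grasp_force: 0.0
eyepiece 0.91 xy [ 646.3 -132.4] res px [-0.6 -0.4  0.6  0.4]
[574.16379891 -36.15652493  -8.56252619] -28.846714067398008 [ 645.56085348 -132.86464558]
[ 603.135588   -146.50446182  201.65890606]
to [600.   40.  203.   81.4] shift [ 0.92   -0.1529 -0.0062] turn [-0.003  -0.0004  0.0042]
to [540.  180.  203.   81.4] shift [ 0.6473 -0.4013  0.    ] turn [0. 0. 0.]
to [446.  300.  203.   81.4] shift [ 0.523  -0.5544  0.    ] turn [0. 0. 0.]
```

View pics/w6.png

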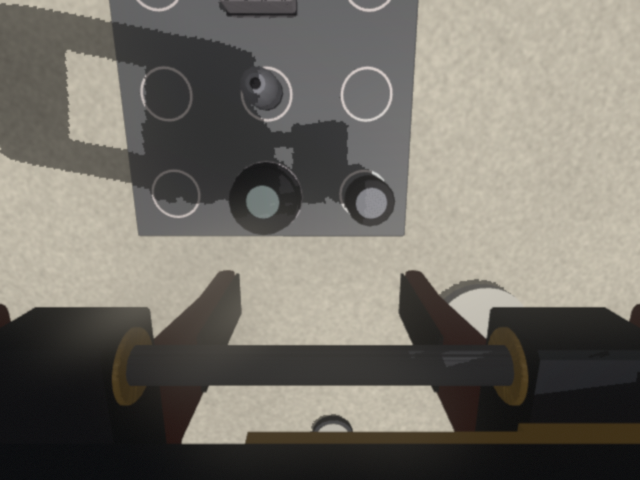

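Eyepiece (head at pixel 370,200) stands upright on the ring behind the condenser, within 1 mm. On to the short objective.

```bash
python3 -m jog '0.92 -0.153 0 0 0 0 -1;0.92 -0.153 0 0 0 0 -1;0.92 -0.153 0 0 0 0 -1;0.92 -0.153 0 0 0 0 -1;0.92 -0.153 0 0 0 0 -1' && python3 -m jog '0.647 -0.4 0 0 0 0 -1;0.647 -0.4 0 0 0 0 -1;0.647 -0.4 0 0 0 0 -1;0.647 -0.4 0 0 0 0 -1;0.647 -0.4 0 0 0 0 -1' && python3 -m jog '0.523 -0.554 0 0 0 0 -1;0.523 -0.554 0 0 0 0 -1;0.523 -0.554 0 0 0 0 -1;0.523 -0.554 0 0 0 0 -1;0.523 -0.554 0 0 0 0 -1;0.523 -0.554 0 0 0 0 -1'
python3 - <<'E'
from h import *
find('short_objective',(446,300))
plan((446,300,22,81.4))
print(get_obs()['ee_pos'])
E
```

```text
t: 16.95
ee_pos: [599.6, 44.1, 201.0]
orientation: [-2.373, -2.055, 0.003]
ft_force: [-0.3, -0.6, -0.4]
width: 88.0
grasp_force: 0.0
t: 17.45
ee_pos: [539.8, 179.8, 201.9]
orientation: [-2.377, -2.054, 0.003]
ft_force: [-0.4, 0.5, -0.5]
width: 87.7
grasp_force: 0.0
t: 18.05
ee_pos: [447.3, 297.9, 202.8]
orientation: [2.381, 2.049, -0.0]
ft_force: [0.5, -0.2, 0.5]
width: 88.0
grasp_force: 0.0
short_objective 0.96 xy [447.4 298.4] res px [-0.  -0.1  0.   0.1]
to [446.  300.   22.   81.4] shift [ 0.0102 -0.008   0.9044] turn [ 0.0002  0.0006 -0.0011]
[447.26525638 297.80211895 202.88571839]
```

```bash
python3 -m jog '0.003 0 0.2 0 0 0 -1;0.003 0 0.4 0 0 0 -1;0.003 0 0.6 0 0 0 -0.7;0.003 0 0.8 0 0 0 -0.5;0.003 0 0.855 0 0 0 -0.4;0.003 0 0.855 0 0 0 -0.4;0.003 0 0.855 0 0 0 -0.4'
python3 -c "
from h import *
plan((447.4,298.4,30,81.4))"
```

```text
t: 18.85
ee_pos: [447.2, 300.0, 33.2]
orientation: [2.381, 2.05, 0.002]
ft_force: [0.6, 0.6, 0.3]
width: 61.8
grasp_force: 0.0
to [447.4 298.4  30.   81.4] shift [-0.0076  0.0021  0.0161] turn [ 0.0022 -0.0019  0.002 ]
```

```bash
python3 -m jog '-0.0076 0.002 0.014 0 0 0 -0.4;-0.0076 0.002 0.014 0 0 0 -0.2;-0.0076 0.002 0.014 0 0 0 1;-0.0076 0.002 0.014 0 0 0 1;-0.0076 0.002 0.014 0 0 0 1;-0.0076 0.002 0.014 0 0 0 1'
python3 - <<'E'
from h import *
o=get_obs();print(o['ee_pos'])
plan((447.4,298.4,165,81.4),(475,180,165,81.4),(503,60.5,165,81.4))
E
```

```text
t: 19.45
ee_pos: [446.5, 298.6, 29.9]
orientation: [2.379, 2.051, 0.002]
ft_force: [-0.4, -1.2, 6.1]
width: 39.4
grasp_force: 30.0
[446.53054659 298.61613548  29.93723729]
to [447.4 298.4 165.   81.4] shift [-0.      0.005  -0.6753] turn [ 0.0015 -0.0012  0.0042]
to [475.  180.  165.   81.4] shift [-0.5647  0.225   0.    ] turn [0. 0. 0.]
to [503.   60.5 165.   81.4] shift [-0.5698  0.2278  0.    ] turn [0. 0. 0.]
```

```bash
python3 -m jog '0 0 -0.2 0 0 0 1;0 0 -0.45 0 0 0 1;0 0 -0.675 0 0 0 1;0 0 -0.675 0 0 0 1' && python3 -m jog '-0.565 0.225 0 0 0 0 1;-0.565 0.225 0 0 0 0 1;-0.565 0.225 0 0 0 0 1;-0.565 0.225 0 0 0 0 1' && python3 -m jog '-0.57 0.228 0 0 0 0 1;-0.57 0.228 0 0 0 0 1;-0.57 0.228 0 0 0 0 1;-0.57 0.228 0 0 0 0 1;-0.57 0.228 0 0 0 0 1'
python3 -c "
from h import *
print(get_obs()['ee_pos'],get_obs()['width']);plan((503,60.5,46,81.4))"
```

```text
t: 19.85
ee_pos: [449.2, 300.4, 170.0]
orientation: [2.378, 2.05, 0.016]
ft_force: [0.0, 0.5, -1.5]
width: 39.5
grasp_force: 30.0
t: 20.25
ee_pos: [473.7, 177.5, 163.5]
orientation: [-2.383, -2.047, 0.003]
ft_force: [-0.3, 0.3, -1.1]
width: 39.3
grasp_force: 30.0
t: 20.75
ee_pos: [502.0, 61.1, 163.7]
orientation: [-2.38, -2.049, 0.001]
ft_force: [0.1, 0.2, -1.1]
width: 39.2
grasp_force: 30.0
[501.95326483  61.10549732 163.72502631] 39.194124892885796
to [503.   60.5  46.   81.4] shift [-0.0023  0.0062  0.5886] turn [-0.002  -0.0004  0.0022]
```

```bash
python3 -m jog '0 0.004 0.2 0 0 0 1;0 0.004 0.4 0 0 0 1;0 0.004 0.56 0 0 0 1;0 0.004 0.588 0 0 0 1;0 0.004 0.588 0 0 0 1;0 0.004 0.588 0 0 0 1'
python3 -c "
from h import *
plan((503,60.5,37,81.4))"
```

```text
t: 21.35
ee_pos: [503.9, 61.2, 47.8]
orientation: [2.378, 2.052, 0.002]
ft_force: [0.2, -0.4, -1.4]
width: 39.3
grasp_force: 30.0
to [503.   60.5  37.   81.4] shift [-0.0043 -0.0039  0.0539] turn [ 0.003  -0.0009  0.0059]
```

```bash
python3 -m jog '-0.004 -0.002 0.02 0 0 0 1;-0.004 -0.002 0.04 0 0 0 1;-0.004 -0.002 0.052 0 0 0 1;-0.004 -0.002 0.052 0 0 0 1;-0.004 -0.002 0.052 0 0 0 1'
python3 -c "
from h import *
plan((503,60.5,35.7,81.4))"
```

```text
t: 21.85
ee_pos: [502.6, 59.5, 36.4]
orientation: [2.38, 2.051, 0.0]
ft_force: [-0.2, -0.1, -0.7]
width: 39.4
grasp_force: 30.0
to [503.   60.5  35.7  81.4] shift [0.0051 0.0012 0.0033] turn [ 0.0001 -0.0001  0.0034]
```

```bash
python3 -m jog '0.005 0.001 0 0 0 0 1;0.005 0.001 0.003 0 0 0 1;0.005 0.001 0.005 0 0 0 1;0.005 0.001 0.005 0 0 0 1' && python3 -m jog '0 0 0 0 0 0 0;0 0 0 0 0 0 -0.2;0 0 0 0 0 0 -0.25;0 0 0 0 0 0 -0.25' && python3 -m jog '0 0 -0.2 0 0 0 -0.25;0 0 -0.4 0 0 0 -0.25;0 0 -0.65 0 0 0 -0.25;-0.1 0.2 -0.8 0 0 0 -0.5;-0.1 0.2 -0.8 0 0 0 -1;-0.1 0.2 -0.8 0 0 0 -1'
python3 - <<'E'
from h import *
im,m,T=find('short_objective',(503,60.5),6)
cv2.imwrite('pics/w7.png',im[:,:,::-1])
b,f=board(im,m,T,[(85,0),(-85,0),(85,85)],(574.3,-36.4,-8.6)); print(b,f,spot(b,-85,85))
plan((540,-110,200,81.4),(570,-250,200,81.4),(581,-375,200,81.4))
E
```

```text
t: 22.25
ee_pos: [503.1, 60.6, 35.9]
orientation: [2.38, 2.051, 0.001]
ft_force: [-1.6, 0.4, 7.4]
width: 39.3
grasp_force: 30.0
t: 22.65
ee_pos: [502.9, 60.6, 35.2]
orientation: [-2.38, -2.051, 0.0]
ft_force: [0.1, 0.3, -0.7]
width: 54.6
grasp_force: 0.0
t: 23.25
ee_pos: [540.2, 34.4, 195.8]
orientation: [2.38, 2.049, 0.002]
ft_force: [-0.9, -0.2, -0.5]
width: 75.8
grasp_force: 0.0
short_objective 0.68 xy [503.2  60.1] res px [-0.9 -0.1  0.9  0.1]
[574.48066195 -36.2694925   -8.5348418 ] -36.70663595676207 [503.03688792  60.40411896]
to [ 540.  -110.   200.    81.4] shift [-0.7155  0.1178 -0.0312] turn [-0.0061  0.0009  0.0034]
to [ 570.  -250.   200.    81.4] shift [-0.6697  0.253   0.    ] turn [0. 0. 0.]
to [ 581.  -375.   200.    81.4] shift [-0.6097  0.1478  0.    ] turn [0. 0. 0.]
```

View pics/w7.png

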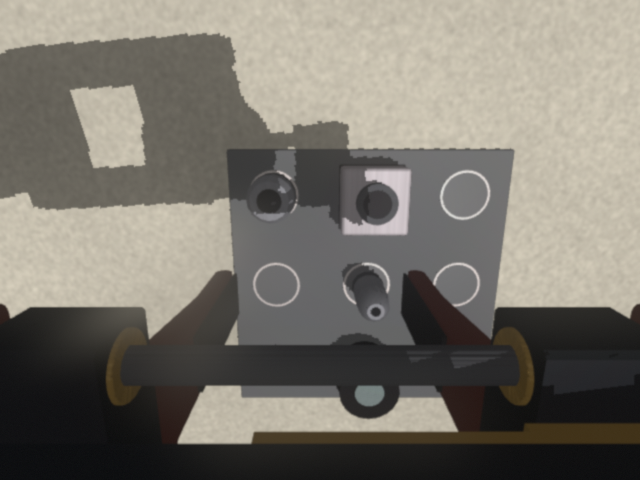

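Short objective (272,195) is centred on its ring in front of the camera. Now the filter.

```bash
python3 -m jog '-0.715 0.118 -0.03 0 0 0 -1;-0.715 0.118 -0.03 0 0 0 -1;-0.715 0.118 -0.03 0 0 0 -1;-0.715 0.118 -0.03 0 0 0 -1;-0.715 0.118 -0.03 0 0 0 -1' && python3 -m jog '-0.67 0.253 0 0 0 0 -1;-0.67 0.253 0 0 0 0 -1;-0.67 0.253 0 0 0 0 -1;-0.67 0.253 0 0 0 0 -1;-0.67 0.253 0 0 0 0 -1' && python3 -m jog '-0.68 0.148 0 0 0 0 -1;-0.68 0.148 0 0 0 0 -1;-0.68 0.148 0 0 0 0 -1;-0.68 0.148 0 0 0 0 -1;-0.68 0.148 0 0 0 0 -1;-0.68 0.148 0 0 0 0 -1'
python3 - <<'E'
from h import *
find('filter',(581,-390))
plan((581,-390,30,81.4)); print(get_obs()['ee_pos'])
E
```

```text
t: 23.85
ee_pos: [540.2, -109.9, 199.5]
orientation: [-2.379, -2.047, 0.003]
ft_force: [-0.5, 1.0, 0.6]
width: 87.7
grasp_force: 0.0
t: 24.35
ee_pos: [571.4, -248.4, 199.9]
orientation: [-2.377, -2.049, 0.001]
ft_force: [-0.3, 0.5, 1.0]
width: 87.7
grasp_force: 0.0
t: 24.95
ee_pos: [581.2, -386.0, 200.7]
orientation: [-2.376, -2.052, 0.0]
ft_force: [-0.6, 0.7, -0.8]
width: 87.8
grasp_force: 0.0
to [ 581.  -390.    30.    81.4] shift [-0.0183  0.0009  0.856 ] turn [-0.0015 -0.0013  0.0081]
[ 581.47865215 -386.4928836   201.1940602 ]
```

Filter missed this time; retry.

Run:
```python
from h import *
find('filter',(581,-390));find('filter',(581,-390))
```

```text
filter 0.71 xy [ 580.8 -390.2] res px [ 0.4  0.3 -0.4 -0.3]
filter 0.65 xy [ 581.2 -389.8] res px [-0.6 -0.2  0.6  0.2]
```

```bash
python3 -m jog '-0.018 0 0.2 0 0 0 -1;-0.018 0 0.4 0 0 0 -1;-0.018 0 0.6 0 0 0 -0.7;-0.018 0 0.8 0 0 0 -0.5;-0.018 0 0.856 0 0 0 -0.5;-0.018 0 0.856 0 0 0 -0.5;-0.018 0 0.856 0 0 0 -0.5'
python3 -c "
from h import *
plan((581,-390,19.5,81.4))"
```

```text
t: 25.95
ee_pos: [581.7, -393.1, 31.8]
orientation: [2.378, 2.05, 0.001]
ft_force: [-0.2, -0.4, -0.4]
width: 65.7
grasp_force: 0.0
to [ 581.  -390.    19.5   81.4] shift [ 0.015  -0.0061  0.0613] turn [0.0039 0.0018 0.0038]
```

```bash
python3 -m jog '0.015 -0.005 0.03 0 0 0 -0.5;0.015 -0.005 0.05 0 0 0 -0.5;0.015 -0.005 0.06 0 0 0 -0.5;0.015 -0.005 0.06 0 0 0 -0.5;0.015 -0.005 0.06 0 0 0 -0.5'
python3 -c "
from h import *
plan((581,-390,19.5,81.4))"
```

```text
t: 26.45
ee_pos: [580.3, -389.4, 18.3]
orientation: [2.379, 2.051, 0.0]
ft_force: [-0.4, -0.4, 0.1]
width: 65.9
grasp_force: 0.0
to [ 581.  -390.    19.5   81.4] shift [-0.0023  0.004  -0.0059] turn [0.0005 0.0003 0.0039]
```

```bash
python3 -m jog '-0.003 0.004 -0.005 0 0 0 -0.5;-0.003 0.004 -0.005 0 0 0 0;-0.003 0.004 -0.005 0 0 0 1;-0.003 0.004 -0.005 0 0 0 1;-0.003 0.004 -0.005 0 0 0 1;-0.003 0.004 -0.005 0 0 0 1'
python3 - <<'E'
from h import *
o=get_obs();print(o['ee_pos'])
plan((581,-390,170,81.4),(571,-250,170,81.4),(561.5,-145,170,81.4))
E
```

```text
t: 27.05
ee_pos: [580.9, -390.1, 19.1]
orientation: [2.38, 2.051, 0.0]
ft_force: [0.7, -0.2, -0.4]
width: 44.1
grasp_force: 30.0
[ 580.89228294 -390.10583797   19.09548114]
to [ 581.  -390.   170.    81.4] shift [ 6.000e-04  5.000e-04 -7.545e-01] turn [0.0001 0.0001 0.0038]
to [ 571.  -250.   170.    81.4] shift [ 0.6847 -0.1541  0.    ] turn [0. 0. 0.]
to [ 561.5 -145.   170.    81.4] shift [ 0.512  -0.1255  0.    ] turn [0. 0. 0.]
```

```bash
python3 -m jog '0 0 -0.2 0 0 0 1;0 0 -0.45 0 0 0 1;0 0 -0.75 0 0 0 1;0 0 -0.75 0 0 0 1' && python3 -m jog '0.685 -0.154 0 0 0 0 1;0.685 -0.154 0 0 0 0 1;0.685 -0.154 0 0 0 0 1;0.685 -0.154 0 0 0 0 1;0.685 -0.154 0 0 0 0 1' && python3 -m jog '0.512 -0.126 0 0 0 0 1;0.512 -0.126 0 0 0 0 1;0.512 -0.126 0 0 0 0 1;0.512 -0.126 0 0 0 0 1;0.512 -0.126 0 0 0 0 1'
python3 - <<'E'
from h import *
im,m,T=find('condenser',(561.6,-120.3),6)
cv2.imwrite('pics/w8.png',im[:,:,::-1])
print(get_obs()['ee_pos'],get_obs()['width']);plan((561.6,-120.3,85,81.4))
E
```

```text
t: 27.45
ee_pos: [583.7, -392.0, 176.0]
orientation: [2.372, 2.045, 0.004]
ft_force: [1.0, -1.9, 0.0]
width: 44.2
grasp_force: 30.0
t: 27.95
ee_pos: [570.7, -249.3, 168.8]
orientation: [-2.378, -2.053, 0.001]
ft_force: [0.6, 0.2, 0.1]
width: 43.8
grasp_force: 30.0
t: 28.45
ee_pos: [561.5, -146.6, 169.1]
orientation: [2.38, 2.049, 0.0]
ft_force: [-0.7, -0.1, 0.1]
width: 43.9
grasp_force: 30.0
condenser 0.66 xy [ 562.1 -120.8] res px [ 1.6 -0.7 -1.6  0.6]
[ 561.25153383 -146.81646153  169.03777329] 43.82997877716983
to [ 561.6 -120.3   85.    81.4] shift [ 0.1315 -0.0183  0.4201] turn [0.0011 0.0006 0.0003]
```

View pics/w8.png

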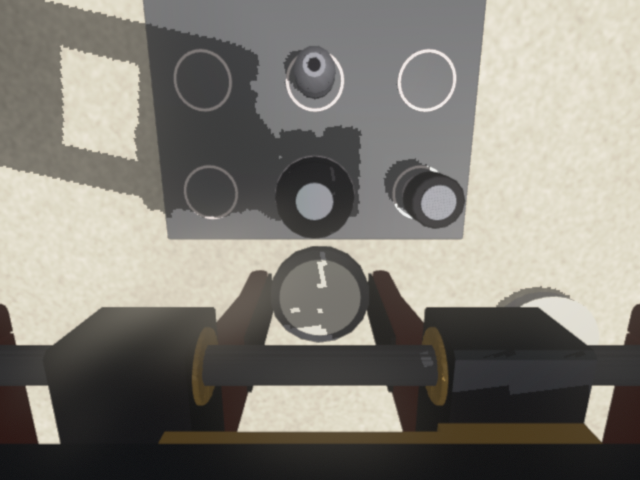

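```bash
python3 -m jog '0.131 -0.018 0.05 0 0 0 1;0.131 -0.018 0.2 0 0 0 1;0.131 -0.018 0.37 0 0 0 1;0.131 -0.018 0.42 0 0 0 1;0.131 -0.018 0.42 0 0 0 1;0.131 -0.018 0.42 0 0 0 1'
python3 -c "
from h import *
plan((561.6,-120.4,72,81.4))"
```

```text
t: 29.15
ee_pos: [561.8, -119.4, 85.9]
orientation: [2.38, 2.049, 0.001]
ft_force: [0.0, -0.5, -0.7]
width: 44.0
grasp_force: 30.0
to [ 561.6 -120.4   72.    81.4] shift [-0.005  -0.0005  0.0693] turn [0.0019 0.0002 0.0019]
```

```bash
python3 -m jog '-0.004 0 0.03 0 0 0 1;-0.004 0 0.06 0 0 0 1;-0.004 0 0.069 0 0 0 1;-0.004 0 0.069 0 0 0 1;-0.004 0 0.069 0 0 0 1'
python3 -c "
from h import *
plan((561.6,-120.4,70.1,81.4))"
```

```text
t: 29.65
ee_pos: [561.1, -119.3, 71.4]
orientation: [2.379, 2.051, 0.0]
ft_force: [0.0, 0.2, 0.2]
width: 44.4
grasp_force: 30.0
to [ 561.6 -120.4   70.1   81.4] shift [-0.0048  0.0034  0.0066] turn [0.0003 0.0001 0.004 ]
```

```bash
python3 -m jog '-0.005 0.0034 0 0 0 0 1;-0.005 0.0034 0.003 0 0 0 1;-0.005 0.0034 0.006 0 0 0 1;-0.005 0.0034 0.006 0 0 0 1'
python3 -c "
from h import *
plan((561.6,-120.4,70.1,81.4))"
```

```text
t: 30.05
ee_pos: [561.5, -120.5, 70.1]
orientation: [2.38, 2.051, 0.0]
ft_force: [-0.1, 0.1, -0.4]
width: 44.2
grasp_force: 30.0
to [ 561.6 -120.4   70.1   81.4] shift [ 0.0004  0.0003 -0.0002] turn [0.0001 0.     0.0038]
```

```bash
python3 -m jog '0 0 0.003 0 0 0 1;0 0 0.003 0 0 0 1;0 0 0.003 0 0 0 1'
```

```text
t: 30.35
ee_pos: [561.6, -120.5, 70.0]
orientation: [2.38, 2.051, 0.0]
ft_force: [-2.3, 0.8, 5.1]
width: 44.1
grasp_force: 30.0
```

Contact; release and lift away.

```bash
python3 -m jog '0 0 0 0 0 0 -0.1;0 0 0 0 0 0 -0.3;0 0 0 0 0 0 -0.3;0 0 0 0 0 0 -0.3' && python3 -m jog '0 0 -0.15 0 0 0 -0.3;0 0 -0.35 0 0 0 -0.3;0 0 -0.55 0 0 0 -0.3;-0.35 0 -0.7 0 0 0 -0.3;-0.35 0 -0.7 0 0 0 -0.3;-0.35 0 -0.7 0 0 0 -0.3;-0.35 0 -0.7 0 0 0 -0.3'
python3 - <<'E'
from h import *
im,m,T=find('filter',(561.6,-120.4),51)
cv2.imwrite('pics/w9.png',im[:,:,::-1])
for n,x,z in [('condenser',(561.6,-120),6),('eyepiece',(646,-133),6),('long_objective',(574,-36),6),('short_objective',(503,60),6)]: find(n,x,z)
im,m,T=snap('scene','s9.png')
for n in 'oil_bottle petri_dish slide_box'.split(): print(n,[w(T,d['xyz']).round(1) for d in pinpoint(n,'scene')[:1]])
E
```

```text
t: 30.75
ee_pos: [561.5, -120.4, 69.4]
orientation: [-2.38, -2.051, 0.0]
ft_force: [-0.8, 0.4, -0.4]
width: 57.2
grasp_force: 0.0
t: 31.45
ee_pos: [550.9, -189.7, 209.3]
orientation: [-2.381, -2.049, -0.0]
ft_force: [0.1, 0.0, 0.3]
width: 57.2
grasp_force: 0.0
filter 0.7 xy [ 561.8 -120.4] res px [-0.3 -0.3  0.3  0.4]
condenser 0.91 xy [ 561.9 -119.8] res px [ 1.6  1.8 -1.6 -2. ]
eyepiece 0.66 xy [ 646.1 -133.5] res px [-0.6 -0.7  0.5  0.8]
eyepiece 0.5 xy [573.9 -41.6] res px [-7.8 -8.1  7.8 10.5]
long_objective 0.96 xy [574.2 -37.2] res px [-0.1 -2.   0.1  2.5]
oil_bottle [array([752.2, 271. ,  -1. ])]
petri_dish [array([ 740.3, -279.5,    1.7])]
slide_box []
```

View pics/w9.png

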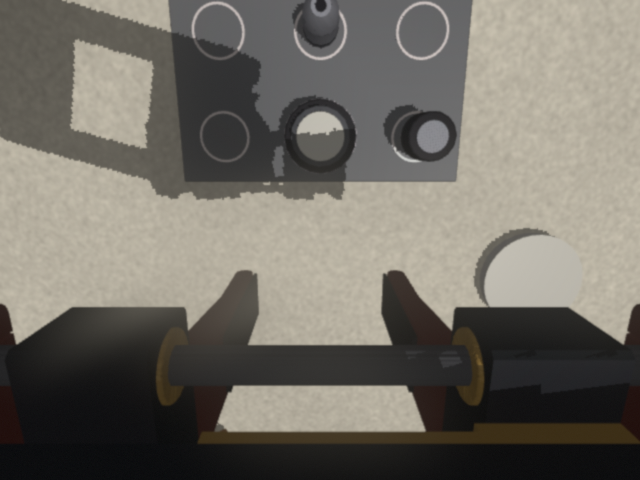

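The filter (321,135) lies centred on the condenser, and the other pieces stand on their spots.

```bash
python3 -c "
from workcell import *
print(close_job())"
```

```text
the job is handed in; nothing more can be done
None
```

The job is handed in, at about 32 s on the robot's clock: both objectives and the eyepiece stand on their spots and the filter lies on the condenser, each measured within about 1.5 mm of centre; no move went near the bystanders, though the last check did not detect the slide box.

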